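Lock the ribbon winder's hub onto the flat of its shaft

TASK

The spool hub of the ribbon winder is loose on its shaft: crank the shaft round until its flat faces straight up at the hub's clamp screw, then take the larger T-handle key, seat it in the screw and turn it clockwise by feel until the screw is tight on the flat, about 0.7 N m and no more than 0.85. Stand the key back in its own hole in the wooden block, and leave the smaller key and everything else where it is.

Things in the scene. Friction and masses are not known exactly. Their poses are not given: they have to be found in the camera images.
- winder: Hand-cranked bench ribbon winder, screwed down: grey base plate 126 x 200 mm, 13 mm high, two grey uprights 106 mm high, between them a steel hub with a spool of ribbon on its left. Origin: centre of the base's underside; y runs along the shaft, the crank is at the -y end (right), x points away from the robot. The shaft axis lies 85 mm above the origin.
- hub_top (a point): Top of the steel hub (52 mm across) where the clamp screw enters, 111.5 mm above the winder's underside, 26 mm to its -y. The hub is held by a park pin and never turns; the shaft turns inside it. The spool's flange beside it reaches 128 mm high, 20 mm to the left of the screw.
- shaft: The winder's steel shaft, 22 mm thick, a flat milled 3 mm deep along its length, the crank fixed to its right end. Origin on the axis, 85 mm above the winder's origin. Its z axis is the outward normal of the flat: right when straight up. It turns about the winder's y without stops, against 0.12 N m (2 N at the handle), and stays where it is left. Its y is the winder's y.
- flat_end (a point): Middle of the flat's edge at the shaft's free left end, 8 mm from the axis, 106 mm to the +y of the shaft's origin: straight above the axis when the flat is up. At the start the flat's normal leans 0.6 to 1.8 rad from upright towards the winder's +x, so the top of the crank must come towards the robot by that much.
- crank_handle: Wooden sleeve of the crank, 42 mm long along the winder's y, 17 to 21 mm thick, free to spin on its pin. Origin: middle of the sleeve, 65 mm from the shaft axis and 139.5 mm to the -y side of the shaft's origin. The crank stands 0.8 rad (46 deg) from the flat's normal: with the flat straight up it leans 46 deg from upright towards the winder's -x (the robot).
- clamp_screw: The hub's clamp screw: dark upright socket-head screw on top of the hub, head 18 mm wide, 12 mm high. Origin: centre of the socket's mouth, 129 to 133 mm above the work surface at the start; z up. The hexagonal socket is 10 mm deep for a 10 mm key; x points at one of its corners (the fit repeats every 60 deg, with about 6 deg of play each way). Clockwise from above tightens.
- socket_mouth (a point): Centre of the socket's mouth. The screw has a steep quick-clamp thread (sinks 5 mm per rad) and a locking insert: it turns against a steady 0.3 N m and stays put. It touches the flat after 0.7 to 1.3 rad (varies), then torque climbs about 1.2 N m per rad: below 0.6 is loose, 0.7 right, over 0.85 spoils it. On the round it lands up to 0.6 rad early; it straightens a shaft only 0.15 rad off.
- large_key: The larger of two T-handle hex keys, 10 mm across flats (11.5 mm over corners), 0.09 to 0.14 kg, standing in the wooden block. Origin: centre of the bit's lower end; z runs up the stem, x along the crossbar and also at a corner of the hexagon. The stem is 105 mm long; on it sits a black crossbar 84 mm long, 14 mm thick and 18 mm high.
- large_key_grip (a point): Middle of the large key's crossbar, 114 mm above the bit's end; grip it across its 14 mm.
- large_hole (a point): Mouth of the large key's hole, on top of the block: round, 12.4 mm wide, 40 mm deep, 46 mm above the work surface, with a small bevel. The key first stands in it.
- key_block: Dark wooden key block, 56 x 136 mm and 46 mm high, cannot move. Origin: centre of its underside. The large key's hole is 40 mm to its -y, the small key's 40 mm to its +y.
- small_key: The smaller T-handle key, 6 mm across flats, crossbar 62 mm long, 80 mm beside the large one in the block. Too small for the screw; leave it.
- sweet_tin: Round sweet tin, 65 mm wide, 40 mm high, near the front edge; leave it. Origin: centre of its underside.
- ribbon_spool_2: Small white ribbon spool lying at the back left, 66 mm wide; leave it.
- choc_bar_2: Upper of two wrapped chocolate bars, 64 x 140 x 12 mm, near the front edge to the right; leave it.
- tape_1: Roll of tape lying at the back left, 98 mm wide; leave it.

How it is judged (in metres and radians):
On the way, in this order (a step that is already met when the one before it is completed fails the run):
1. the flat is turned to face the screw (within 0.15 rad) while the screw is still loose (angle between shaft's own z axis and vertical below 0.15 rad and not (contact force between clamp_screw and shaft above 40 N)), for 0.2 s.
2. the large key is seated in the screw's socket (z of large_key in the frame of clamp_screw below -0.006 m and horizontal distance between large_key and clamp_screw below 0.0025 m), for 0.1 s.
3. the screw is tight on the flat (angle between shaft's own z axis and vertical below 0.12 rad and contact force between clamp_screw and shaft above 40 N), for 0.2 s.
At the end, for the whole second after the job is handed in: The flat faces up within 0.12 rad, the screw's point bears on it with 40 to 90 N (what about 0.7 N m leaves), and the large key stands upright in its hole: end over 30 mm deep, within 5 mm of the hole's axis, tilt under 0.12 rad, still (all of step 3 and horizontal distance between large_key and large_hole below 0.005 m and z of large_key in the frame of large_hole below -0.03 m and angle between large_key's own z axis and vertical below 0.12 rad and linear speed of large_key below 0.02 m/s); the robot touches nothing.
It fails at once if the screw is over-tightened (its point bears on the shaft with over 90 N, about 0.85 N m at the key) (contact force between clamp_screw and shaft above 90 N).
It fails at once if the small key, the sweet tin, the white spool, the upper chocolate bar or the tape is moved by over 30 mm (distance of any of small_key, sweet_tin, ribbon_spool_2, choc_bar_2, tape_1 from where it was at the start of the episode above 0.03 m).
It also fails if it takes over 69 s, if anything falls off the work surface, if the arm or the gripper's body presses on something with over 40 N, if the wrist force passes 120 N, or if a joint passes its speed limit or range.

ROBOT

A 6-joint arm with a two-finger parallel gripper is mounted at the origin on a cart in front of the work surface, level with it; the furniture and walls round the work are solid. World frame = base frame: x ahead of the robot, y to its left, z up, the work surface at z = 0. Lengths are in m, angles in degrees, forces in N, time in s.
With the tool pointing down it reaches from about 0.4 to 0.825 m from the base axis. Payload 7 kg.
Tool frame: the origin (TCP) lies midway between the tips of the shut fingers; the grasp point (between the pads) lies 19 mm behind it (ctrl.hold_point_z is the distance from the TCP to the grasp point, in m); z points along the fingers, y is the line along which they close (so a half turn about z gives the same grasp; the last joint's range is limited). The gripper opens to 88 mm and grips with 3 to 60 N. Pads are 19 mm wide; open, the fingers measure 130 mm over their backs; the gripper's body (78 mm by 193 mm) begins 47 mm behind the grasp point.
Start: joints at [-58.092, 20.546, 0.682, 0, -70.136, -16.507], TCP at [0.179, -0.651, 0.227] pointing down, gripper open.
Joint ranges: [-176.03, 176.03], [-82.01, 121.73], [-58.28, 71.71], [-173.87, 95.51], [-174.79, -0.11], [-173.66, 173.66]. Speed limits (degrees/s): [136.94, 136.94, 172.46, 180, 180, 180].

INTERFACE

Orientations are given as [roll, pitch, yaw] about the fixed x, y, z axes, in that order (R = Rz(yaw) Ry(pitch) Rx(roll)).
In Python, from plant import ctrl gives the robot as it stands.
- The arm moves only by the tool apply_moves, never from a script. Its argument "deltas" is a list of rows, each an object with "fingers": the finger opening in mm, from 0 to 87.6; "delta_pos": the shift along the tool's x, y, z in mm, a list of three; "angular": the turn, a rotation vector about the tool's x, y, z in degrees, a list of three. A call has 1 to 10 rows; each row is the pose to reach, as a shift and turn from the pose commanded when the call began, along the tool's axes at that moment; what a row does not reach only later rows make up. A row lasts 1/10 s, in which the tool goes at most 50 mm and 8.59 degrees, less where a joint would pass 70% of its speed; a pose out of reach is approached as far as the arm can. A call with a gripper value outside its range is refused whole. The fingers move at their own pace and stop on an object; the grip force is fixed at half the most. Time passes only in rows, so rows that repeat a pose let the fingers close. It gives the time, the measured TCP pose, the force, the opening and the grip force at its end, in the units of the state.
- ctrl.get_obs(): the state, without advancing time (a new reading comes with each control period).
- ctrl.snapshot(name): name is "side" or "top" or "wrist"; returns the picture (400x640x3 uint8, red, green, blue); there is no depth.
- ctrl.camera_params(name): a dict with "fx", "fy", "cx", "cy" (pixels), "cam_to_world" (4x4, takes a point from camera to world coordinates); the wrist camera has in their place "mount" (4x4, takes a point from camera to tool coordinates, whose origin is the TCP and whose axes are the flange's). Camera axes: x right, y up, looking along -z (the intrinsics and any distortion apply to the point x, -y, -z); pixel columns grow to the right and rows downward; lengths in m; the calibration is good to about 2 mm. A picture is of the moment at which its call begins: read the wrist's pose just before it. camera_params takes no time and is no camera call.
- ctrl.close_job(): hands the job in; it is judged then, once.
The state is a dict: "clock": time; "joint_pos": joint angles; "qvel": joint speeds; "tau": joint torques, N m; "tool_pos": TCP position; "orientation": TCP orientation; "force": force on the tool from outside, world axes, zero at the start; "moment": the same for the moment, N m; "opening": finger opening in m; "gripper_force": force on a finger pad.
Only numpy, scipy, OpenCV 4.12 (cv2) and the standard library are available. Lean on these libraries where they do the work, as an engineer would, in place of code of your own. Each camera call takes 0.05 s, during which the arm holds its last target. There are 200 camera calls.

## Working session

There is one attempt and no reset: what is moved stays moved. The work goes in short steps, Python scripts to look and compute and a tool call to move; the robot and the scene stay as the last step left them, time stands still between calls to the robot, and variables do not carry over. Pictures are saved under pics/ and viewed, at most 10 in all, crops included, and the job is handed in when it is done.

Besides the shell and the picture viewer there is one more tool, called after "Request:" in YAML: its name, and indented under it one key for each argument. apply_moves: Moves the arm, as the interface text tells. Its arguments: {"type":"object","properties":{"deltas":{"type":"array"}},"required":["deltas"]}

```bash
ls; mkdir -p pics
python3 - <<'E'
from plant import ctrl
import cv2,numpy as np
o=ctrl.get_obs();print(o)
for n in("side","top"):
    im=ctrl.snapshot(n);cv2.imwrite(f"pics/{n}0.png",im[:,:,::-1])
    print(n,ctrl.camera_params(n))
print(ctrl.camera_params("wrist"),ctrl.hold_point_z)
E
```

```text
pics
{'clock': 0.0, 'joint_pos': array([-5.80932407e+01,  2.05915904e+01,  6.33199278e-01, -2.11731208e-02,
       -7.01364415e+01, -1.65075242e+01]), 'qvel': array([ 0.04873966, -0.03324093, -0.00581056, -0.02132351, -0.09784725,
        0.07219142]), 'tau': array([-5.86418191e-04, -5.82717741e+01,  2.93056029e+01,  6.99729234e+00,
        6.87827225e-03, -1.08739914e-04]), 'tool_pos': array([ 0.1790923 , -0.65028704,  0.22561327]), 'orientation': array([ 1.79903420e+02, -7.86500185e-03, -1.64607969e+02]), 'force': array([0.74883361, 0.41602976, 0.47952368]), 'moment': array([-0.03594036,  0.04598158, -0.00187275]), 'gripper_force': 0.0, 'opening': 0.0880972301449781}
side {'fx': 507.66906483603617, 'fy': 507.66906483603617, 'cx': 309.53992418886406, 'cy': 194.6477995816065, 'cam_to_world': array([[-0.9884118 ,  0.08956027, -0.12256048,  0.38554541],
       [-0.15016519, -0.45885567,  0.87572935,  1.23804572],
       [ 0.02219299,  0.88398554,  0.46698719,  0.69845828],
       [ 0.        ,  0.        ,  0.        ,  1.        ]])}
top {'fx': 503.1148841964941, 'fy': 503.1148841964941, 'cx': 321.41564872045205, 'cy': 198.5229210394336, 'cam_to_world': array([[-0.01126152,  0.99087156, -0.13433812,  0.36845575],
       [-0.99977876, -0.01354455, -0.01609278,  0.07175171],
       [-0.01776543,  0.13412717,  0.99080487,  1.2511891 ],
       [ 0.        ,  0.        ,  0.        ,  1.        ]])}
{'fx': 289.2663514755218, 'fy': 289.2663514755218, 'cx': 322.49838492832754, 'cy': 196.36095659743137, 'mount': array([[-7.55939682e-05,  9.59452442e-01,  2.81870547e-01,
         7.65481423e-02],
       [ 9.99999396e-01,  3.81585443e-04, -1.03068294e-03,
         8.38447797e-04],
       [-1.09644896e-03,  2.81870299e-01, -9.59451892e-01,
        -1.56938896e-01],
       [ 0.00000000e+00,  0.00000000e+00,  0.00000000e+00,
         1.00000000e+00]])} 0.0188
```

View pics/side0.png

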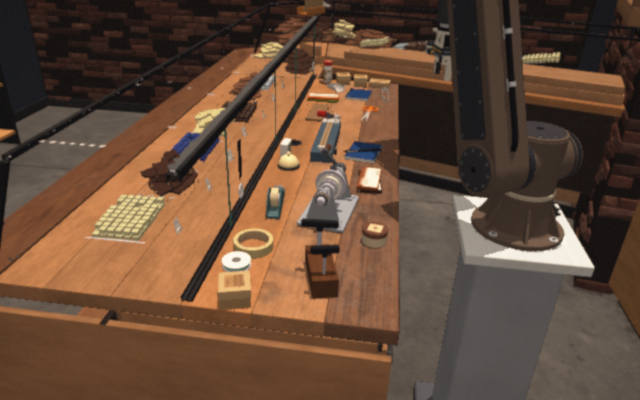

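View pics/top0.png

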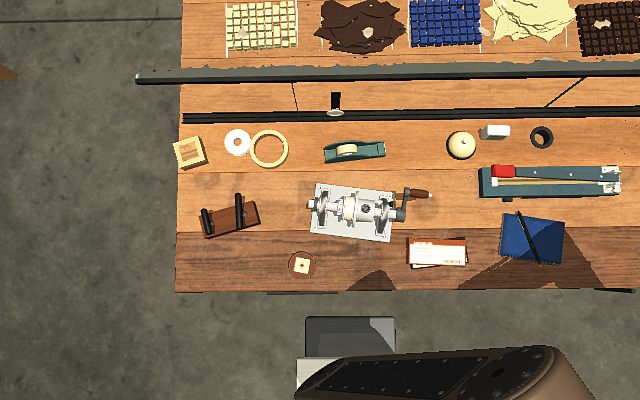

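The side view shows the block with two keys at about (322,265) and the winder at (330,195). In the top view the winder is at (352,211), the crank handle at (423,194), the large key's crossbar at (240,213) and the small one at (208,220).

```bash
cat > h.py <<'E'
import numpy as np,cv2
from plant import ctrl
from scipy.spatial.transform import Rotation as R
def ray(P,uv,T=None):
    T=P["cam_to_world"] if T is None else T
    d=np.array([(uv[0]-P["cx"])/P["fx"],-(uv[1]-P["cy"])/P["fy"],-1.])
    return T[:3,3],T[:3,:3]@d
def onz(P,uv,z,T=None):
    o,d=ray(P,uv,T);return o+d*(z-o[2])/d[2]
def proj(P,X,T=None):
    T=P["cam_to_world"] if T is None else T
    c=T[:3,:3].T@(np.array(X)-T[:3,3])
    return np.array([P["cx"]+P["fx"]*c[0]/-c[2],P["cy"]+P["fy"]*c[1]/c[2]])
def wristT(o):
    T=np.eye(4);T[:3,:3]=R.from_euler("xyz",o["orientation"],degrees=True).as_matrix();T[:3,3]=o["tool_pos"]
    return T@ctrl.camera_params("wrist")["mount"]
def tri(rays):
    A=np.zeros((3,3));b=np.zeros(3)
    for o,d in rays:
        d=d/np.linalg.norm(d);M=np.eye(3)-np.outer(d,d);A+=M;b+=M@o
    return np.linalg.solve(A,b)
E
python3 - <<'E'
import cv2,numpy as np
t=cv2.imread("pics/top0.png");s=cv2.imread("pics/side0.png")
a=cv2.resize(t[175:250,300:440],None,fx=4,fy=4,interpolation=cv2.INTER_CUBIC)
b=cv2.resize(t[185:245,190:270],None,fx=4,fy=4,interpolation=cv2.INTER_CUBIC)
c=cv2.resize(s[160:235,295:365],None,fx=4,fy=4,interpolation=cv2.INTER_CUBIC)
m=np.zeros((600,600,3),np.uint8);m[:300,:560]=a;m[300:540,:320]=b;m[300:600,320:]=c
cv2.imwrite("pics/m.png",m)
E
```

```text
(no output)
```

View pics/m.png

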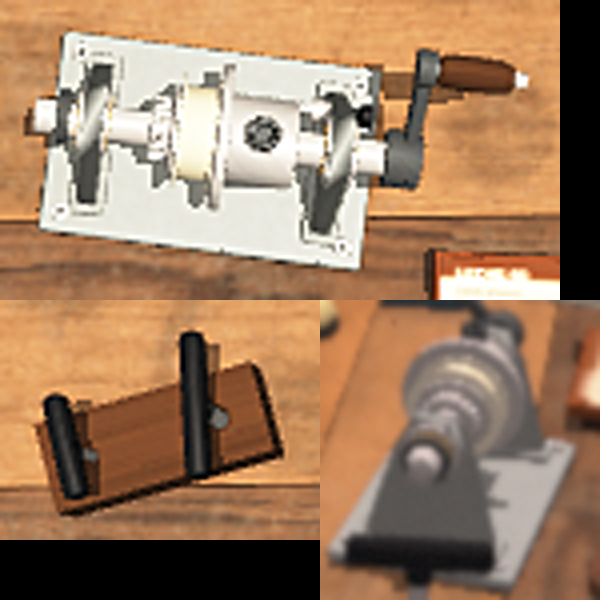

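The crops show the base corners, the screw head at top (365.5,208), the sleeve middle near (419.5,194), and the large crossbar from (238,194) to (240,229.5).

Run:
```python
from h import *
P=ctrl.camera_params("top")
C=[onz(P,p,.013) for p in[(316.25,183),(395,192.5),(390,242),(310,232)]]
c=np.mean(C,0);print("corners",np.round(C,4).tolist(),"c",c.round(4),[np.linalg.norm(C[i]-C[(i+1)%4]).round(3) for i in range(4)])
yv=(C[0]+C[3]-C[1]-C[2])[:2];yv/=np.linalg.norm(yv);xv=np.array([yv[1],-yv[0]]);print("yaw",np.degrees(np.arctan2(xv[1],xv[0])),xv,yv)
print("axis check screw",onz(P,(365.5,208),.131), c[:2]-yv*.026)
for z in(.02,.05,.085,.11,.15):
    h=onz(P,(419.5,194.2),z)[:2]-c[:2];x=h@xv
    print(z,"sleeve xy in winder",(x).round(4),(h@yv).round(4),"r",np.hypot(x,z-.085).round(4),"ang",np.degrees(np.arctan2(x,z-.085)).round(1))
for n,a,b,z in(("L",(238,193.75),(240,229.5),.129),("S",(190+60/4.,185+97/4.),(190+75/4.,185+195/4.),.12)):
    a=onz(P,a,z);b=onz(P,b,z);d=a-b;print(n,a.round(4),b.round(4),"mid",((a+b)/2).round(4),np.linalg.norm(d).round(4),np.degrees(np.arctan2(d[1],d[0])).round(1))
```

```text
corners [[0.5756, 0.1043, 0.013], [0.5489, -0.0909, 0.013], [0.4266, -0.0749, 0.013], [0.4535, 0.1209, 0.013]] c [0.5012 0.0148 0.013 ] [np.float64(0.197), np.float64(0.123), np.float64(0.198), np.float64(0.123)]
yaw -7.805870560907718 [ 0.99073393 -0.13581708] [0.13581708 0.99073393]
axis check screw [ 0.49758642 -0.00847809  0.131     ] [ 0.49762519 -0.01091037]
0.02 sleeve xy in winder 0.0637 -0.1577 r 0.091 ang 135.6
0.05 sleeve xy in winder 0.0587 -0.153 r 0.0684 ang 120.8
0.085 sleeve xy in winder 0.053 -0.1474 r 0.053 ang 90.0
0.11 sleeve xy in winder 0.0489 -0.1434 r 0.0549 ang 62.9
0.15 sleeve xy in winder 0.0423 -0.137 r 0.0775 ang 33.0
L [0.5341 0.2785 0.129 ] [0.4531 0.2731 0.129 ] mid [0.4936 0.2758 0.129 ] 0.0811 3.8
S [0.5008 0.3549 0.12  ] [0.4451 0.3453 0.12  ] mid [0.473  0.3501 0.12  ] 0.0566 9.8
```

```bash
cat >> h.py <<'E'
def delta(p,yaw):
    o=ctrl.get_obs();r=R.from_euler("xyz",o["orientation"],degrees=True);g=R.from_euler("xyz",[180,0,yaw],degrees=True)
    print("pos mm",(r.inv().apply(np.array(p)-o["tool_pos"])*1e3).round(1).tolist(),"rot",np.degrees((r.inv()*g).as_rotvec()).round(2).tolist(),"F",o["force"].round(1),"M",o["moment"].round(2),"t",round(o["clock"],1))
E
python3 -c "
from h import *
delta([.53,-.10,.30],-97.8)"
```

```text
pos mm [-484.4, 437.6, -73.7] rot [0.08, 0.04, -66.8] F [-0.2  0.3  0.3] M [-0.03  0.02  0.02] t 0.1
```

Request:
apply_moves:
  deltas:
    - {"fingers": 60,"delta_pos": [-38,34,-40],"angular": [0,0,-5]}
    - {"fingers": 60,"delta_pos": [-76,68,-74],"angular": [0,0,-12]}
    - {"fingers": 60,"delta_pos": [-114,102,-74],"angular": [0,0,-20]}
    - {"fingers": 60,"delta_pos": [-152,136,-74],"angular": [0,0,-28]}
    - {"fingers": 60,"delta_pos": [-190,170,-74],"angular": [0,0,-36]}
    - {"fingers": 60,"delta_pos": [-228,204,-74],"angular": [0,0,-44]}
    - {"fingers": 60,"delta_pos": [-266,238,-74],"angular": [0,0,-52]}
    - {"fingers": 60,"delta_pos": [-304,272,-74],"angular": [0,0,-60]}
    - {"fingers": 60,"delta_pos": [-342,306,-74],"angular": [0,0,-66.8]}
    - {"fingers": 60,"delta_pos": [-380,340,-74],"angular": [0,0,-66.8]}

```text
clock: 1.1
tool_pos: [0.4393, -0.2457, 0.3006]
orientation: [-180.0, 0.0, -97.6]
force: [1.1, -1.3, -0.2]
opening: 0.06
gripper_force: 0.0
```

```bash
python3 -c "
from h import *
delta([.53,-.10,.30],-97.8);print(ctrl.get_obs()['joint_pos'])"
```

```text
pos mm [-156.4, -70.8, 0.7] rot [-0.01, 0.01, 0.24] F [ 1.1 -1.3 -0.2] M [-0.07 -0.1  -0.06] t 1.1
[-6.82409892e+00  1.70265487e+00 -1.34848443e+01 -7.15873593e-03
 -7.47979367e+01 -7.30029792e-01]
```

Request:
apply_moves:
  deltas:
    - {"fingers": 60,"delta_pos": [-40,-18,0],"angular": [0,0,0]}
    - {"fingers": 60,"delta_pos": [-80,-36,0],"angular": [0,0,0]}
    - {"fingers": 60,"delta_pos": [-120,-54,0],"angular": [0,0,0]}
    - {"fingers": 60,"delta_pos": [-156,-71,0],"angular": [0,0,0]}
    - {"fingers": 60,"delta_pos": [-156,-71,0],"angular": [0,0,0]}
    - {"fingers": 60,"delta_pos": [-156,-71,0],"angular": [0,0,0]}

```text
clock: 1.7
tool_pos: [0.5304, -0.1019, 0.2999]
orientation: [179.9, -0.0, -97.7]
force: [0.4, -0.0, 0.4]
opening: 0.0596
gripper_force: 0.0
```

Run:
```python
from h import *
o=ctrl.get_obs();im=ctrl.snapshot("wrist");cv2.imwrite("pics/w1.png",im[:,:,::-1])
T=wristT(o);np.save("T1.npy",T);print(o["tool_pos"],o["orientation"])
P=ctrl.camera_params("wrist")
print("screw pred",proj(P,[.4976,-.0095,.131],T),"handle pred",proj(P,[.528,-.13,.131],T))
```

```text
[ 0.5303684  -0.10186571  0.29990376] [ 1.79921857e+02 -1.53115980e-02 -9.76900112e+01]
screw pred [357.88366044 247.9921145 ] handle pred [320.36402661 154.94929798]
```

View pics/w1.png

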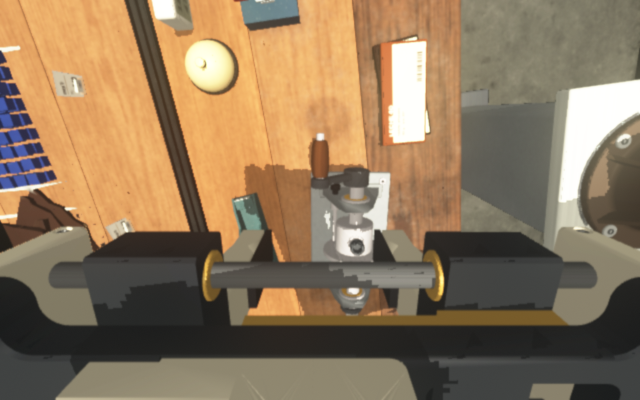

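The wrist view shows the screw at about (357,246) and the handle at (320,158), which matches the predictions, so I'll descend onto the handle.

```bash
python3 -c "
from h import *
T=np.load('T1.npy');P=ctrl.camera_params('wrist')
print(onz(P,(357,246),.131,T),onz(P,(320,158),.131,T))
delta([.5274,-.132,.112],-97.8)"
```

```text
[ 0.49841287 -0.01234511  0.131     ] [ 0.5288765  -0.12663873  0.131     ]
pos mm [29.4, -1.6, 188.1] rot [0.06, -0.01, 0.04] F [-0.1  0.4 -1.4] M [ 0.07  0.13 -0.02] t 1.8
```

Request:
apply_moves:
  deltas:
    - {"fingers": 60,"delta_pos": [15,-1,40],"angular": [0,0,0]}
    - {"fingers": 60,"delta_pos": [30,-2,80],"angular": [0,0,0]}
    - {"fingers": 60,"delta_pos": [30,-2,120],"angular": [0,0,0]}
    - {"fingers": 60,"delta_pos": [30,-2,155],"angular": [0,0,0]}
    - {"fingers": 60,"delta_pos": [30,-2,180],"angular": [0,0,0]}
    - {"fingers": 60,"delta_pos": [30,-2,188],"angular": [0,0,0]}
    - {"fingers": 60,"delta_pos": [30,-2,188],"angular": [0,0,0]}

```text
clock: 2.45
tool_pos: [0.5274, -0.1336, 0.112]
orientation: [179.9, -0.0, -97.9]
force: [0.3, 0.8, 0.1]
opening: 0.0599
gripper_force: 0.0
```

Request:
apply_moves:
  deltas:
    - {"fingers": 0,"delta_pos": [0,0,0],"angular": [0,0,0]}
    - {"fingers": 0,"delta_pos": [0,0,0],"angular": [0,0,0]}
    - {"fingers": 0,"delta_pos": [0,0,0],"angular": [0,0,0]}
    - {"fingers": 0,"delta_pos": [0,0,0],"angular": [0,0,0]}
    - {"fingers": 0,"delta_pos": [0,0,0],"angular": [0,0,0]}
    - {"fingers": 0,"delta_pos": [0,0,0],"angular": [0,0,0]}

```text
clock: 3.05
tool_pos: [0.5288, -0.1327, 0.113]
orientation: [-179.9, 0.0, -97.8]
force: [-1.3, -0.8, 1.2]
opening: 0.0193
gripper_force: 30.0
```

Run:
```python
from h import *
o=ctrl.get_obs();print(o["tool_pos"],o["opening"],o["gripper_force"],o["force"],o["clock"])
P=ctrl.camera_params("top");im=ctrl.snapshot("top");cv2.imwrite("pics/t2.png",cv2.resize(im[170:250,300:450,::-1],None,fx=5,fy=5,interpolation=cv2.INTER_CUBIC))
```

```text
[ 0.52877289 -0.13273562  0.1129768 ] 0.019291277011964206 30.013516840408556 [-1.25783518 -0.80713899  1.22507838] 3.05
```

Request:
apply_moves:
  deltas:
    - {"fingers": 0,"delta_pos": [0,3.8,-3.6],"angular": [0,0,0]}
    - {"fingers": 0,"delta_pos": [0,7.8,-6.9],"angular": [0,0,0]}
    - {"fingers": 0,"delta_pos": [0,12.1,-9.8],"angular": [0,0,0]}
    - {"fingers": 0,"delta_pos": [0,16.6,-12.4],"angular": [0,0,0]}
    - {"fingers": 0,"delta_pos": [0,21.4,-14.7],"angular": [0,0,0]}
    - {"fingers": 0,"delta_pos": [0,26.2,-16.5],"angular": [0,0,0]}
    - {"fingers": 0,"delta_pos": [0,31.3,-18],"angular": [0,0,0]}
    - {"fingers": 0,"delta_pos": [0,36.4,-19],"angular": [0,0,0]}
    - {"fingers": 0,"delta_pos": [0,41.5,-19.6],"angular": [0,0,0]}
    - {"fingers": 0,"delta_pos": [0,46.8,-19.8],"angular": [0,0,0]}

```text
clock: 4.1
tool_pos: [0.4817, -0.1262, 0.1328]
orientation: [-180.0, 0.0, -97.8]
force: [1.9, 2.4, 5.1]
opening: 0.0189
gripper_force: 30.0
```

Run:
```python
from h import *
o=ctrl.get_obs();print(o["tool_pos"],o["opening"],o["force"],o["moment"])
```

```text
[ 0.48172917 -0.12618788  0.1327888 ] 0.018864761437158685 [1.86034986 2.43040821 5.0567198 ] [ 1.11926244 -0.77751746 -0.02658027]
```

Request:
apply_moves:
  deltas:
    - {"fingers": 0,"delta_pos": [0,5.2,0.2],"angular": [0,0,0]}
    - {"fingers": 0,"delta_pos": [0,10.4,0.8],"angular": [0,0,0]}
    - {"fingers": 0,"delta_pos": [0,15.5,1.9],"angular": [0,0,0]}
    - {"fingers": 0,"delta_pos": [0,20.5,3.3],"angular": [0,0,0]}
    - {"fingers": 0,"delta_pos": [0,25.4,5.2],"angular": [0,0,0]}
    - {"fingers": 0,"delta_pos": [0,30.1,7.4],"angular": [0,0,0]}
    - {"fingers": 0,"delta_pos": [0,34.6,10],"angular": [0,0,0]}
    - {"fingers": 0,"delta_pos": [0,38.9,13],"angular": [0,0,0]}
    - {"fingers": 0,"delta_pos": [0,43,16.2],"angular": [0,0,0]}
    - {"fingers": 0,"delta_pos": [0,46.6,19.7],"angular": [0,0,0]}

```text
clock: 5.1
tool_pos: [0.435, -0.1196, 0.112]
orientation: [180.0, 0.0, -97.8]
force: [2.9, 4.3, -0.5]
opening: 0.0194
gripper_force: 30.0
```

Request:
apply_moves:
  deltas:
    - {"fingers": 0,"delta_pos": [0,0,0],"angular": [0,0,0]}
    - {"fingers": 0,"delta_pos": [0,0,0],"angular": [0,0,0]}
    - {"fingers": 0,"delta_pos": [0,0,0],"angular": [0,0,0]}

```text
clock: 5.4
tool_pos: [0.4344, -0.1195, 0.1115]
orientation: [179.9, 0.0, -97.8]
force: [2.4, 5.6, -4.4]
opening: 0.0196
gripper_force: 30.0
```

Run:
```python
from h import *
o=ctrl.get_obs();print(o["tool_pos"],o["opening"],o["force"],o["moment"])
p=o["tool_pos"];print("winder x",(p[0]-.5012)*.9907-(p[1]-.0155)*.1358)
im=ctrl.snapshot("top");s=ctrl.snapshot("side")
a=cv2.resize(im[170:250,300:440,::-1],None,fx=5,fy=5,interpolation=cv2.INTER_CUBIC)
np.savez("crank.npz",t=im,s=s)
b=np.zeros((600,700,3),np.uint8);b[:400]=a;b[400:,:240]=cv2.resize(s[175:225,305:365,::-1],None,fx=4,fy=4,interpolation=cv2.INTER_CUBIC);cv2.imwrite("pics/t3.png",b)
```

```text
[ 0.4344239  -0.11953825  0.11152078] 0.01963252307063549 [ 2.42431523  5.60342562 -4.42729243] [ 2.02203719 -0.95344921  0.01113365]
winder x -0.047816885253576503
```

View pics/t3.png

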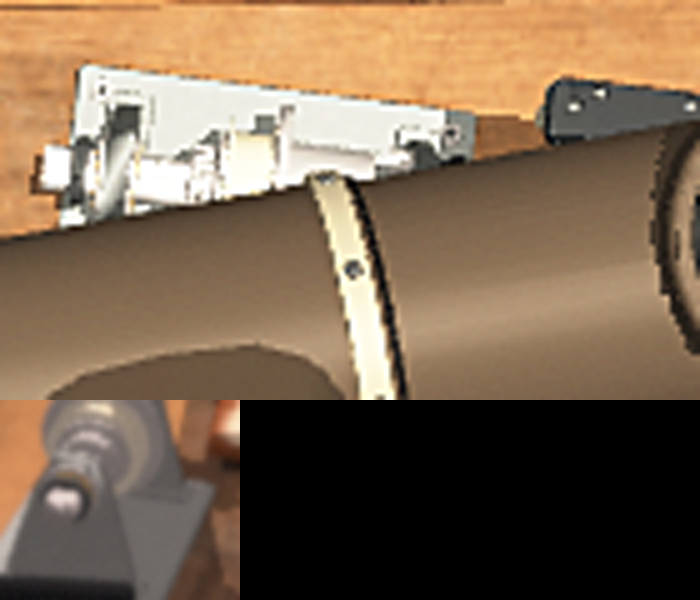

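The view shows the arm hiding the crank. The measured tool position gives a crank angle of about -46°, so I'll release and lift, then look again.

Request:
apply_moves:
  deltas:
    - {"fingers": 50,"delta_pos": [0,0,0],"angular": [0,0,0]}
    - {"fingers": 50,"delta_pos": [0,0,0],"angular": [0,0,0]}
    - {"fingers": 50,"delta_pos": [0,0,0],"angular": [0,0,0]}
    - {"fingers": 50,"delta_pos": [0,0,-15],"angular": [0,0,0]}
    - {"fingers": 50,"delta_pos": [0,0,-50],"angular": [0,0,0]}
    - {"fingers": 50,"delta_pos": [0,0,-90],"angular": [0,0,0]}
    - {"fingers": 50,"delta_pos": [0,0,-130],"angular": [0,0,-8]}
    - {"fingers": 50,"delta_pos": [-20,0,-130],"angular": [0,0,-16]}
    - {"fingers": 50,"delta_pos": [-50,0,-130],"angular": [0,0,-24]}
    - {"fingers": 50,"delta_pos": [-80,0,-130],"angular": [0,0,-32]}

```text
clock: 6.5
tool_pos: [0.4459, -0.0405, 0.2428]
orientation: [180.0, 0.0, -65.6]
force: [-0.3, -0.1, 0.5]
opening: 0.05
gripper_force: 0.0
```

```bash
python3 -c "
from h import *
delta([.45,-.01,.20],3.8)"
```

```text
pos mm [-26.1, -16.3, 42.8] rot [0.0, 0.01, -69.36] F [-0.3 -0.1  0.5] M [ 0.06  0.09 -0.  ] t 6.5
```

Request:
apply_moves:
  deltas:
    - {"fingers": 50,"delta_pos": [-10,-6,0],"angular": [0,0,-8]}
    - {"fingers": 50,"delta_pos": [-20,-12,0],"angular": [0,0,-16]}
    - {"fingers": 50,"delta_pos": [-26,-16,0],"angular": [0,0,-24]}
    - {"fingers": 50,"delta_pos": [-26,-16,5],"angular": [0,0,-32]}
    - {"fingers": 50,"delta_pos": [-26,-16,15],"angular": [0,0,-40]}
    - {"fingers": 50,"delta_pos": [-26,-16,25],"angular": [0,0,-48]}
    - {"fingers": 50,"delta_pos": [-26,-16,35],"angular": [0,0,-56]}
    - {"fingers": 50,"delta_pos": [-26,-16,43],"angular": [0,0,-64]}
    - {"fingers": 50,"delta_pos": [-26,-16,43],"angular": [0,0,-69.4]}
    - {"fingers": 50,"delta_pos": [-26,-16,43],"angular": [0,0,-69.4]}

```text
clock: 7.5
tool_pos: [0.4498, -0.011, 0.1992]
orientation: [180.0, 0.1, 3.7]
force: [-0.8, 0.5, -0.6]
opening: 0.0499
gripper_force: 0.0
```

Run:
```python
from h import *
P=ctrl.camera_params("wrist")
o=ctrl.get_obs();im=ctrl.snapshot("wrist");T=wristT(o);np.savez("w2.npz",im=im,T=T);print(o["tool_pos"],o["orientation"])
uv=proj(P,[.498,-.01,.131],T);print("screw",uv)
x,y=int(uv[0]),int(uv[1])
a=cv2.resize(im[y-25:y+25,x-25:x+25,::-1],(400,400),interpolation=cv2.INTER_CUBIC)
b=cv2.resize(im[:,:,::-1],(400,250))
c=cv2.resize(ctrl.snapshot("top")[170:250,300:440,::-1],(400,228),interpolation=cv2.INTER_CUBIC)
m=np.zeros((480,800,3),np.uint8);m[:400,:400]=a;m[:250,400:]=b;m[250:478,400:]=c;cv2.imwrite("pics/m2.png",m);print(x-25,y-25)
```

```text
[ 0.44981406 -0.01098283  0.19920015] [1.79966913e+02 8.29877194e-02 3.65913374e+00]
screw [326.42623675 148.13801087]
301 123
```

View pics/m2.png

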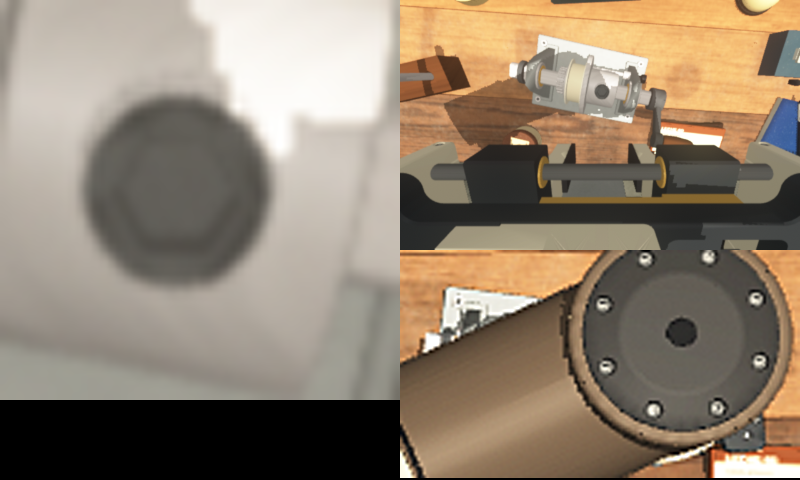

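The wrist view shows the socket centre at (323,146.8), with one hexagon corner along the image x axis, and the crank now leans towards the robot. Next I'll look at the key.

Run:
```python
from h import *
P=ctrl.camera_params("wrist");f=np.load("w2.npz");T=f["T"]
for z in(.129,.131,.133):print("screw",onz(P,(323,146.75),z,T).round(4))
rs=[ray(P,(323,146.75),T),ray(ctrl.camera_params("top"),(365.5,208)),ray(P,(357,246),np.load("T1.npy"))]
print("tri",tri(rs))
q=[onz(P,u,.131,T) for u in[(301+112/8,123+190/8),(301+243/8,123+190/8),(301+145/8,123+247/8),(301+208/8,123+247/8)]]
for a,b in((0,1),(2,3)):
    d=q[b]-q[a];print(np.linalg.norm(d),np.degrees(np.arctan2(d[1],d[0])))
delta([.44,.265,.24],3.8)
```

```text
screw [ 0.4987 -0.0073  0.129 ]
screw [ 0.4989 -0.0073  0.131 ]
screw [ 0.4991 -0.0073  0.133 ]
tri [ 0.49812726 -0.00828817  0.12345831]
0.01263982719012128 -86.34069755876055
0.006120835806694535 -86.3397298435622
pos mm [6.2, -275.9, -40.4] rot [0.01, 0.02, -0.38] F [-1.  -0.1  0.6] M [-0.08  0.16  0.02] t 7.6
```

Request:
apply_moves:
  deltas:
    - {"fingers": 50,"delta_pos": [0,-20,-40],"angular": [0,0,0]}
    - {"fingers": 50,"delta_pos": [0,-60,-40],"angular": [0,0,0]}
    - {"fingers": 50,"delta_pos": [0,-105,-40],"angular": [0,0,0]}
    - {"fingers": 50,"delta_pos": [2,-150,-40],"angular": [0,0,0]}
    - {"fingers": 50,"delta_pos": [4,-195,-40],"angular": [0,0,0]}
    - {"fingers": 50,"delta_pos": [6,-240,-40],"angular": [0,0,0]}
    - {"fingers": 50,"delta_pos": [6,-276,-40],"angular": [0,0,0]}
    - {"fingers": 50,"delta_pos": [6,-276,-40],"angular": [0,0,0]}
    - {"fingers": 50,"delta_pos": [6,-276,-40],"angular": [0,0,0]}

```text
clock: 8.5
tool_pos: [0.4387, 0.2658, 0.2393]
orientation: [180.0, 0.0, 3.6]
force: [0.4, -0.6, -0.0]
opening: 0.0496
gripper_force: 0.0
```

Run:
```python
from h import *
P=ctrl.camera_params("wrist")
o=ctrl.get_obs();im=ctrl.snapshot("wrist");T=wristT(o);np.savez("w3.npz",im=im,T=T);print(o["tool_pos"],o["orientation"])
print("key",proj(P,[.4936,.2758,.129],T))
t=ctrl.snapshot("top")
m=np.zeros((580,640,3),np.uint8);m[:320]=im[:320,:,::-1]
m[320:580,:455]=cv2.resize(t[170:250,300:440,::-1],(455,260),interpolation=cv2.INTER_CUBIC);cv2.imwrite("pics/m3.png",m)
```

```text
[0.43872951 0.26576451 0.23933238] [1.79957775e+02 3.99908542e-02 3.57851148e+00]
key [316.27502187 134.5211924 ]
```

View pics/m3.png

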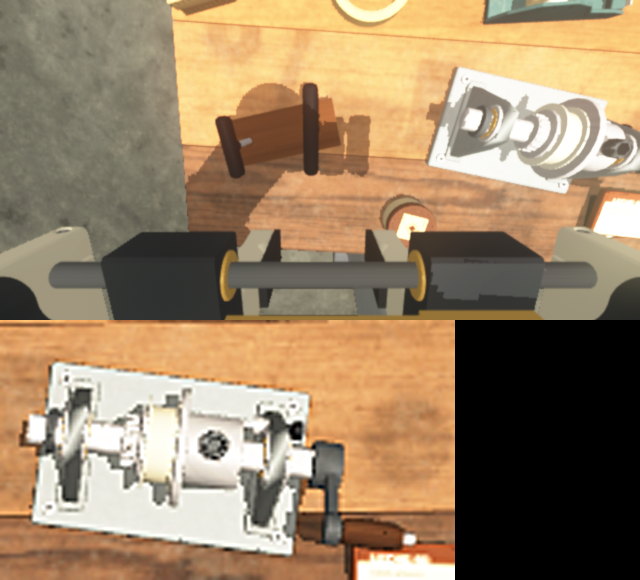

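The large crossbar runs from (310,84) to (311,174) in the wrist view. In the top view the sleeve middle is at about (413.2,235.5).

Run:
```python
from h import *
P=ctrl.camera_params("wrist");T=np.load("w3.npz")["T"];Q=ctrl.camera_params("top")
im=np.load("w3.npz")["im"]
m=(im[70:190,295:330].max(2)<60).astype(np.uint8);n,l,s,c=cv2.connectedComponentsWithStats(m);i=1+s[1:,4].argmax();print(s[i],c[i]+[295,70])
r=cv2.minAreaRect(np.argwhere(l==i)[:,::-1].astype(np.float32));print(r)
u=c[i]+[295,70]
for z in(.12,.125,.129):print(z,onz(P,u,z,T).round(4), onz(Q,(239,211.6),z).round(4))
a=onz(P,(310.3,84),.129,T);b=onz(P,(311,174),.129,T);d=a-b;print(np.linalg.norm(d),np.degrees(np.arctan2(d[1],d[0])))
print("tri",tri([ray(P,u,T),ray(Q,(239,211.6))]))
yv=np.array([.1358,.9907]);xv=np.array([.9907,-.1358]);c=np.array([.5018,.0165])
for z in(.12,.125,.13,.135):
  h=onz(Q,(413.2,235.5),z)[:2]-c;print(z,h@xv,h@yv,"ang",np.degrees(np.arctan2(h@xv,z-.085)),np.hypot(h@xv,z-.085))
```

```text
[  9  64  13  40 413] [310.10169492 155.47215496]
((15.0, 83.5), (39.0, 12.0), 90.0)
0.12 [0.473  0.2807 0.12  ] [0.4945 0.2774 0.12  ]
0.125 [0.4737 0.2806 0.125 ] [0.4939 0.2765 0.125 ]
0.129 [0.4743 0.2804 0.129 ] [0.4935 0.2758 0.129 ]
0.07925798506072076 3.3715663178572197
tri [0.48483749 0.27292306 0.17728343]
0.12 -0.04793894424630523 -0.13880233538882764 ang -53.866992302634564 0.059356064352771576
0.125 -0.048344130206103356 -0.13802690335899814 ang -50.39559748938199 0.0627467523094596
0.13 -0.04874931616590142 -0.13725147132916865 ang -47.29020946904632 0.06634377006654821
0.135 -0.049154502125699544 -0.1364760392993392 ang -44.5114464328584 0.07011536977885377
```

Run:
```python
from h import *
P=ctrl.camera_params("wrist");Q=ctrl.camera_params("top")
def blob(im,u,w,th):
    x,y=int(u[0]),int(u[1]);g=im[y-w:y+w,x-w:x+w].max(2);m=(g<th).astype(np.uint8)
    n,l,s,c=cv2.connectedComponentsWithStats(m);i=min(range(1,n),key=lambda k:np.hypot(*(c[k]-w))-s[k,4]*.02);wgt=np.where(cv2.dilate((l==i).astype(np.uint8),np.ones((3,3)))>0,np.clip(th+40-g.astype(float),0,80),0)
    yy,xx=np.mgrid[:2*w,:2*w];return s[i].tolist(),np.array([(wgt*xx).sum(),(wgt*yy).sum()])/wgt.sum()+[x-w,y-w]
w1=cv2.imread("pics/w1.png")[:,:,::-1];T1=np.load("T1.npy");f=np.load("w2.npz");t=cv2.imread("pics/top0.png")[:,:,::-1]
for th in(90,120,140):
    for n,im,u,w,PP,T in(("w1",w1,(357,246),14,P,T1),("w2",f["im"],(323,146.7),16,P,f["T"]),("top",t,(365.5,208),8,Q,Q["cam_to_world"])):
        s,c=blob(im,u,w,th);print(th,n,s,c.round(2),onz(PP,c,.129,T).round(4))
im=np.load("w3.npz")["im"]
print("rows",im[74:186:1,308:313].mean((1,2)).astype(int).tolist())
print("cols",im[110:150,296:326].mean((0,2)).astype(int).tolist())
print("cols2",im[150:170,296:326].mean((0,2)).astype(int).tolist())
print("top rows",t[188:236,237:241].max(2).astype(int).tolist())
```

```text
90 w1 [8, 8, 12, 6, 43] [356.35 242.41] [ 0.4986 -0.0163  0.129 ]
90 w2 [6, 14, 21, 13, 85] [323.69 150.67] [ 0.4957 -0.008   0.129 ]
90 top [6, 4, 7, 8, 15] [366.46 207.34] [ 0.4993 -0.0108  0.129 ]
120 w1 [7, 7, 14, 15, 132] [356.56 246.  ] [ 0.4988 -0.0114  0.129 ]
120 w2 [5, 5, 22, 23, 403] [322.66 146.66] [ 0.4987 -0.007   0.129 ]
120 top [4, 4, 9, 9, 36] [365.2  208.25] [ 0.4973 -0.0079  0.129 ]
140 w1 [6, 7, 15, 16, 174] [356.49 246.19] [ 0.4989 -0.0112  0.129 ]
140 w2 [4, 5, 24, 24, 440] [322.55 146.59] [ 0.4988 -0.0069  0.129 ]
140 top [4, 4, 9, 9, 39] [365.12 208.21] [ 0.4974 -0.0077  0.129 ]
rows [204, 204, 205, 206, 206, 204, 201, 192, 159, 97, 70, 71, 73, 74, 77, 78, 78, 79, 78, 78, 78, 78, 78, 78, 78, 78, 78, 78, 77, 77, 74, 72, 67, 65, 62, 57, 55, 54, 54, 54, 53, 53, 52, 52, 52, 52, 51, 51, 51, 51, 50, 50, 50, 50, 49, 49, 49, 49, 48, 48, 48, 48, 48, 47, 47, 47, 47, 47, 47, 46, 46, 46, 46, 46, 46, 46, 45, 46, 45, 45, 46, 45, 45, 45, 45, 46, 45, 45, 45, 45, 45, 45, 45, 45, 46, 46, 46, 45, 45, 45, 56, 102, 155, 170, 171, 169, 168, 167, 168, 168, 167, 166]
cols [73, 73, 73
[... 454 characters left out ...]
[45, 56, 33, 18], [46, 57, 34, 18], [47, 59, 32, 14], [49, 63, 35, 20], [50, 62, 38, 21], [49, 63, 35, 23], [47, 64, 37, 23], [48, 68, 35, 24], [47, 62, 41, 26], [41, 62, 40, 26], [39, 63, 44, 25], [37, 66, 48, 27], [38, 66, 51, 28], [36, 66, 57, 28], [34, 68, 64, 28], [33, 67, 66, 25], [30, 66, 67, 28], [30, 65, 71, 27], [29, 66, 77, 29], [28, 61, 79, 30], [29, 59, 79, 34], [26, 56, 82, 37], [28, 57, 85, 40], [26, 52, 89, 43], [26, 52, 88, 46], [26, 51, 88, 51], [26, 50, 87, 52], [26, 47, 88, 55], [27, 47, 89, 62], [26, 45, 80, 65], [25, 32, 31, 24], [24, 11, 6, 3], [47, 155, 152, 255], [88, 84, 77, 75], [187, 178, 172, 168], [170, 169, 168, 167], [148, 153, 159, 154], [126, 130, 120, 124]]
```

Run:
```python
from h import *
P=ctrl.camera_params("wrist");T=np.load("w3.npz")["T"];Q=ctrl.camera_params("top")
a=onz(P,(310.6,82.5),.129,T);b=onz(P,(310.6,174.8),.129,T);print(a,b,(a+b)/2,np.linalg.norm(a-b))
a=onz(Q,(238,192.8),.129);b=onz(Q,(239.8,229.7),.129);print(a,b,(a+b)/2,np.linalg.norm(a-b))
delta([.494,.277,.101],3.7)
```

```text
[0.53725471 0.28316785 0.129     ] [0.45611752 0.27904063 0.129     ] [0.49668612 0.28110424 0.129     ] 0.08124208824667688
[0.53624523 0.27847916 0.129     ] [0.45267056 0.27351449 0.129     ] [0.4944579  0.27599683 0.129     ] 0.08372200142997935
pos mm [55.7, -9.1, 138.6] rot [0.01, 0.01, -0.18] F [-0.3 -0.1 -0.1] M [-0.09  0.1   0.03] t 8.6
```

Request:
apply_moves:
  deltas:
    - {"fingers": 40,"delta_pos": [20,-9,0],"angular": [0,0,0]}
    - {"fingers": 40,"delta_pos": [45,-9.5,20],"angular": [0,0,0]}
    - {"fingers": 40,"delta_pos": [56.4,-9.5,50],"angular": [0,0,0]}
    - {"fingers": 40,"delta_pos": [56.4,-9.5,80],"angular": [0,0,0]}
    - {"fingers": 40,"delta_pos": [56.4,-9.5,110],"angular": [0,0,0]}
    - {"fingers": 40,"delta_pos": [56.4,-9.5,130],"angular": [0,0,0]}
    - {"fingers": 40,"delta_pos": [56.4,-9.5,140],"angular": [0,0,0]}
    - {"fingers": 40,"delta_pos": [56.4,-9.5,140],"angular": [0,0,0]}

```text
clock: 9.4
tool_pos: [0.4945, 0.2769, 0.0988]
orientation: [179.9, 0.1, 3.5]
force: [-0.5, 0.0, -1.3]
opening: 0.0399
gripper_force: 0.0
```

Request:
apply_moves:
  deltas:
    - {"fingers": 0,"delta_pos": [0,0,0],"angular": [0,0,0]}
    - {"fingers": 0,"delta_pos": [0,0,0],"angular": [0,0,0]}
    - {"fingers": 0,"delta_pos": [0,0,0],"angular": [0,0,0]}
    - {"fingers": 0,"delta_pos": [0,0,0],"angular": [0,0,0]}
    - {"fingers": 0,"delta_pos": [0,0,0],"angular": [0,0,0]}

```text
clock: 9.9
tool_pos: [0.4952, 0.2788, 0.1005]
orientation: [-179.9, -0.1, 3.6]
force: [-0.7, 0.2, 3.4]
opening: 0.0137
gripper_force: 30.0
```

Run:
```python
from h import *
P=ctrl.camera_params("wrist");o=ctrl.get_obs();print(o)
im=ctrl.snapshot("wrist");T=wristT(o);np.savez("w4.npz",im=im,T=T);cv2.imwrite("pics/w4.png",im[:,:,::-1])
print([proj(P,o["tool_pos"]+np.array([d,0,.028]),T).round(1).tolist() for d in(-.042,0,.042)])
```

```text
{'clock': 9.9, 'joint_pos': array([ 4.91127548e+01,  1.71024714e+01, -2.24686233e+01,  1.28353566e-02,
       -5.03369081e+01,  4.44983695e+01]), 'qvel': array([ 0.01423019,  0.09625424,  0.06765573,  0.12027067, -0.12787472,
        0.02969565]), 'tau': array([-3.30319097e-01, -4.66133702e+01,  2.28754538e+01,  5.37544146e+00,
        6.41131634e-02, -1.90256826e-03]), 'tool_pos': array([0.49518917, 0.27880398, 0.10046055]), 'orientation': array([-1.79941316e+02, -7.15364047e-02,  3.61927221e+00]), 'force': array([-0.7191599 ,  0.22809388,  3.40519298]), 'moment': array([0.10865426, 0.3554249 , 0.03714282]), 'gripper_force': 30.000264644622803, 'opening': 0.0137132113792616}
[[319.1, 337.2], [324.2, 268.2], [330.1, 187.0]]
```

View pics/w4.png

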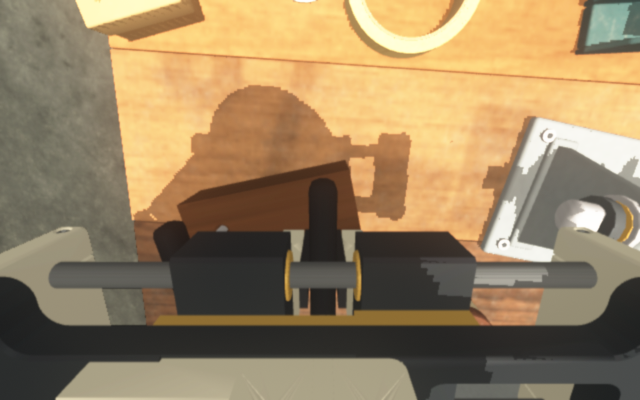

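The key is gripped: opening 13.7 mm, crossbar end near (322,178). Now I'll lift it straight up.

Request:
apply_moves:
  deltas:
    - {"fingers": 0,"delta_pos": [0,0,-10],"angular": [0,0,0]}
    - {"fingers": 0,"delta_pos": [0,0,-25],"angular": [0,0,0]}
    - {"fingers": 0,"delta_pos": [0,0,-45],"angular": [0,0,0]}
    - {"fingers": 0,"delta_pos": [0,0,-70],"angular": [0,0,0]}
    - {"fingers": 0,"delta_pos": [0,0,-95],"angular": [0,0,0]}
    - {"fingers": 0,"delta_pos": [0,0,-120],"angular": [0,0,0]}
    - {"fingers": 0,"delta_pos": [0,0,-145],"angular": [0,0,0]}
    - {"fingers": 0,"delta_pos": [0,0,-160],"angular": [0,0,0]}
    - {"fingers": 0,"delta_pos": [0,0,-160],"angular": [0,0,0]}

```text
clock: 10.85
tool_pos: [0.4955, 0.2788, 0.2625]
orientation: [-179.9, -0.2, 3.6]
force: [0.4, -0.0, -1.2]
opening: 0.0139
gripper_force: 30.0
```

```bash
python3 -c "
from h import *
print(ctrl.get_obs()['opening']);delta([.4967,-.0088,.252],-26.3)"
```

```text
0.013932131688230254
pos mm [-16.9, 287.1, 9.8] rot [-0.18, -0.14, 29.91] F [ 0.4 -0.  -1.2] M [-0.07  0.18 -0.04] t 10.8
```

Request:
apply_moves:
  deltas:
    - {"fingers": 0,"delta_pos": [-2,25,0],"angular": [0,0,3]}
    - {"fingers": 0,"delta_pos": [-4,65,0],"angular": [0,0,7]}
    - {"fingers": 0,"delta_pos": [-6,105,0],"angular": [0,0,12]}
    - {"fingers": 0,"delta_pos": [-9,145,0],"angular": [0,0,17]}
    - {"fingers": 0,"delta_pos": [-11,185,0],"angular": [0,0,22]}
    - {"fingers": 0,"delta_pos": [-13,225,0],"angular": [0,0,27]}
    - {"fingers": 0,"delta_pos": [-15,260,0],"angular": [-0.2,-0.1,29.9]}
    - {"fingers": 0,"delta_pos": [-16.9,280,0],"angular": [-0.2,-0.1,29.9]}
    - {"fingers": 0,"delta_pos": [-16.9,287,0],"angular": [-0.2,-0.1,29.9]}
    - {"fingers": 0,"delta_pos": [-16.9,287,0],"angular": [-0.2,-0.1,29.9]}

```text
clock: 11.85
tool_pos: [0.4955, -0.0099, 0.259]
orientation: [179.7, 0.1, -26.4]
force: [0.7, -0.1, -0.6]
opening: 0.0136
gripper_force: 30.0
```

Run:
```python
from h import *
delta([.4967,-.0088,.252],-26.3)
S=ctrl.camera_params("side")
im=np.mean([ctrl.snapshot("side") for _ in range(3)],0).astype(np.uint8);o=ctrl.get_obs()
print("screw",proj(S,[.497,-.0088,.131]).round(1),"bit",proj(S,o["tool_pos"]-[0,0,.0945]).round(1),"bar",proj(S,o["tool_pos"]+[0,0,.019]).round(1),"tin/cyl")
cv2.imwrite("pics/s5.png",cv2.resize(im[130:200,290:370,::-1],(800,600)[:1]+(700,) if 0 else (640,560),interpolation=cv2.INTER_CUBIC));np.save("s5.npy",im)
```

```text
pos mm [0.6, -1.5, 7.0] rot [0.26, 0.1, -0.08] F [ 0.7 -0.1 -0.6] M [0.05 0.18 0.01] t 11.8
screw [333.4 164.8] bit [334.4 153.4] bar [336.4 112.5] tin/cyl
```

View pics/s5.png

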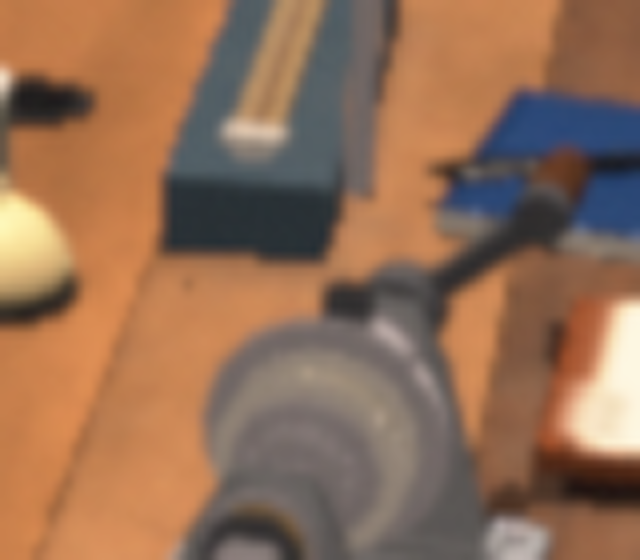

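The side view shows the key's stem coming down to about (335.6,154) and the screw head at about (333.6,167.5). I'll measure both to sub-pixel accuracy.

Run:
```python
from h import *
im=np.load("s5.npy").astype(int)
S=ctrl.camera_params("side")
print("stem blue-red rows")
for r in range(130,156,3): print(r,(im[r,326:346,0]).tolist())
print("head")
for r in range(162,173): print(r,im[r,324:348,0].tolist())
o=ctrl.get_obs();
for h in(.0945,.06,.03):print(h,proj(S,o["tool_pos"]-[0,0,h]).round(2))
for z in(.131,.125,.119):print(z,proj(S,[.497,-.0088,z]).round(2))
```

```text
stem blue-red rows
130 [181, 172, 179, 177, 135, 94, 82, 88, 105, 112, 114, 106, 76, 101, 172, 195, 199, 200, 200, 199]
133 [169, 177, 177, 134, 93, 81, 81, 88, 105, 112, 114, 111, 79, 105, 164, 184, 189, 192, 192, 193]
136 [179, 177, 135, 95, 85, 84, 85, 90, 105, 112, 111, 106, 108, 160, 182, 190, 193, 193, 189, 188]
139 [178, 135, 97, 86, 87, 86, 90, 105, 110, 112, 103, 101, 149, 181, 193, 198, 198, 195, 190, 189]
142 [135, 96, 86, 87, 87, 89, 98, 117, 115, 112, 107, 125, 172, 191, 196, 197, 195, 192, 192, 192]
145 [107, 85, 84, 83, 84, 85, 95, 114, 115, 112, 125, 165, 190, 199, 202, 201, 199, 198, 198, 198]
148 [91, 85, 84, 84, 84, 84, 91, 108, 113, 113, 135, 177, 195, 201, 204, 204, 205, 206, 207, 206]
151 [83, 84, 84, 85, 85, 79, 76, 100, 110, 114, 141, 186, 201, 203, 203, 201, 192, 160, 123, 93]
154 [44, 45, 46, 47, 50, 55, 84, 136, 145, 137, 151, 191, 204, 201, 199, 197, 195, 188, 172, 122]
head
162 [92, 90, 89, 88, 88, 90, 117, 166, 185, 192, 199, 200, 197, 185, 165, 157, 155, 162, 174, 182, 170, 144, 110, 76]
163 [153, 151, 151, 151, 153, 154, 160, 175, 181, 185, 192, 189, 1
[... 531 characters left out ...]
7, 180, 114, 63, 54, 51, 50, 55, 74, 101, 107, 105, 103, 98, 87, 71, 65, 86, 150, 195]
169 [195, 190, 183, 175, 174, 162, 115, 85, 76, 70, 66, 69, 97, 126, 123, 113, 108, 104, 93, 73, 63, 95, 162, 201]
170 [169, 157, 147, 143, 141, 135, 119, 114, 111, 103, 99, 100, 132, 163, 155, 132, 114, 106, 98, 81, 77, 121, 180, 205]
171 [133, 124, 120, 119, 119, 117, 114, 116, 114, 113, 115, 121, 142, 173, 182, 165, 134, 113, 102, 88, 98, 153, 194, 207]
172 [116, 114, 113, 113, 115, 114, 113, 113, 113, 113, 116, 119, 130, 147, 166, 178, 159, 128, 107, 95, 112, 169, 199, 208]
0.0945 [334.37 153.36]
0.06 [334.96 141.29]
0.03 [335.48 130.56]
0.131 [333.42 164.84]
0.125 [333.32 166.86]
0.119 [333.23 168.87]
```

```bash
python3 -c "
from h import *
delta([.497,-.0087,.236],-26.3)"
```

```text
pos mm [1.1, -0.4, 23.3] rot [0.23, 0.07, 0.04] F [ 0.6 -0.5 -1. ] M [0.01 0.15 0.05] t 12.0
```

Request:
apply_moves:
  deltas:
    - {"fingers": 0,"delta_pos": [1.1,-0.4,8],"angular": [0.2,0.1,0]}
    - {"fingers": 0,"delta_pos": [1.1,-0.4,16],"angular": [0.2,0.1,0]}
    - {"fingers": 0,"delta_pos": [1.1,-0.4,23],"angular": [0.2,0.1,0]}
    - {"fingers": 0,"delta_pos": [1.1,-0.4,23],"angular": [0.2,0.1,0]}
    - {"fingers": 0,"delta_pos": [1.1,-0.4,23],"angular": [0.2,0.1,0]}

```text
clock: 12.5
tool_pos: [0.497, -0.0093, 0.2364]
orientation: [180.0, -0.0, -26.3]
force: [-0.2, -0.1, -1.7]
opening: 0.0137
gripper_force: 30.0
```

```bash
python3 -c "
from h import *
delta([.497,-.0087,.222],-26.3)"
```

```text
pos mm [-0.3, -0.5, 14.4] rot [0.05, -0.04, 0.02] F [-0.2 -0.1 -1.7] M [-0.04  0.11 -0.01] t 12.5
```

Request:
apply_moves:
  deltas:
    - {"fingers": 0,"delta_pos": [-0.2,-0.4,4],"angular": [0,0,0]}
    - {"fingers": 0,"delta_pos": [-0.2,-0.4,8],"angular": [0,0,0]}
    - {"fingers": 0,"delta_pos": [-0.2,-0.4,10],"angular": [0,0,0]}
    - {"fingers": 0,"delta_pos": [-0.2,-0.4,12],"angular": [0,0,0]}
    - {"fingers": 0,"delta_pos": [-0.2,-0.4,12.5],"angular": [0,0,0]}
    - {"fingers": 0,"delta_pos": [-0.2,-0.4,12.5],"angular": [0,0,0]}

```text
clock: 13.1
tool_pos: [0.4971, -0.009, 0.2241]
orientation: [180.0, -0.1, -26.3]
force: [0.1, 0.3, -1.7]
opening: 0.0138
gripper_force: 30.0
```

Request:
apply_moves:
  deltas:
    - {"fingers": 0,"delta_pos": [0,0,1],"angular": [0,0,0]}
    - {"fingers": 0,"delta_pos": [0,0,2],"angular": [0,0,0]}
    - {"fingers": 0,"delta_pos": [0,0,3],"angular": [0,0,0]}
    - {"fingers": 0,"delta_pos": [0,0,3],"angular": [0,0,0]}

```text
clock: 13.5
tool_pos: [0.497, -0.0088, 0.221]
orientation: [180.0, -0.0, -26.3]
force: [0.1, 0.4, -0.6]
opening: 0.0136
gripper_force: 30.0
```

Request:
apply_moves:
  deltas:
    - {"fingers": 0,"delta_pos": [0,0,1],"angular": [0,0,0]}
    - {"fingers": 0,"delta_pos": [0,0,2],"angular": [0,0,0]}
    - {"fingers": 0,"delta_pos": [0,0,3],"angular": [0,0,0]}
    - {"fingers": 0,"delta_pos": [0,0,3],"angular": [0,0,0]}

```text
clock: 13.9
tool_pos: [0.497, -0.0089, 0.218]
orientation: [180.0, -0.0, -26.3]
force: [-0.2, 0.3, -0.7]
opening: 0.0138
gripper_force: 30.0
```

Request:
apply_moves:
  deltas:
    - {"fingers": 0,"delta_pos": [0,0,1],"angular": [0,0,0]}
    - {"fingers": 0,"delta_pos": [0,0,2],"angular": [0,0,0]}
    - {"fingers": 0,"delta_pos": [0,0,2],"angular": [0,0,0]}
    - {"fingers": 0,"delta_pos": [0,0,2],"angular": [0,0,0]}

```text
clock: 14.3
tool_pos: [0.497, -0.0089, 0.216]
orientation: [180.0, -0.0, -26.3]
force: [-0.5, 1.6, -1.7]
opening: 0.014
gripper_force: 30.0
```

```bash
python3 -c "
from h import *
delta([.497,-.0088,.218],-26.3)"
```

```text
pos mm [-0.1, -0.1, -2.0] rot [0.02, -0.04, -0.0] F [-0.5  1.6 -1.7] M [ 0.69  0.27 -0.03] t 14.3
```

Request:
apply_moves:
  deltas:
    - {"fingers": 0,"delta_pos": [0,0,1],"angular": [0,0,0]}
    - {"fingers": 0,"delta_pos": [0,0,1.5],"angular": [0,0,0]}
    - {"fingers": 0,"delta_pos": [0,0,1.5],"angular": [0,0,0]}

```text
clock: 14.6
tool_pos: [0.4971, -0.009, 0.2146]
orientation: [180.0, -0.1, -26.3]
force: [-0.7, 1.4, 0.1]
opening: 0.014
gripper_force: 30.0
```

```bash
python3 -c "
from h import *
delta([.497,-.0088,.218],-26.3)"
```

```text
pos mm [-0.1, -0.1, -3.4] rot [0.02, -0.05, -0.0] F [-0.7  1.4  0.1] M [0.79 0.32 0.01] t 14.6
```

Request:
apply_moves:
  deltas:
    - {"fingers": 0,"delta_pos": [0,0,0.7],"angular": [0,0,0]}
    - {"fingers": 0,"delta_pos": [0,0,1.4],"angular": [0,0,0]}
    - {"fingers": 0,"delta_pos": [0,0,1.4],"angular": [0,0,0]}

```text
clock: 14.9
tool_pos: [0.4972, -0.009, 0.2134]
orientation: [180.0, -0.1, -26.3]
force: [-0.6, 2.2, 1.8]
opening: 0.0139
gripper_force: 30.0
```

```bash
python3 -c "
from h import *
delta([.497,-.0088,.218],-26.3)"
```

```text
pos mm [-0.2, -0.1, -4.6] rot [0.01, -0.07, 0.0] F [-0.6  2.2  1.8] M [ 0.83  0.59 -0.01] t 14.9
```

Request:
apply_moves:
  deltas:
    - {"fingers": 0,"delta_pos": [0,0,0.3],"angular": [0,0,4]}
    - {"fingers": 0,"delta_pos": [0,0,0.6],"angular": [0,0,8]}
    - {"fingers": 0,"delta_pos": [0,0,0.9],"angular": [0,0,12]}
    - {"fingers": 0,"delta_pos": [0,0,1.2],"angular": [0,0,15]}

```text
clock: 15.3
tool_pos: [0.4977, -0.0088, 0.2131]
orientation: [-179.9, -0.1, -41.4]
force: [-2.4, 2.8, 7.4]
opening: 0.014
gripper_force: 30.1
```

```bash
python3 -c "
from h import *
delta([.497,-.0088,.218],-41.3)"
```

```text
pos mm [-0.5, 0.5, -4.9] rot [-0.07, -0.12, -0.11] F [-2.4  2.8  7.4] M [1.31 1.18 0.24] t 15.3
```

Request:
apply_moves:
  deltas:
    - {"fingers": 0,"delta_pos": [0,0,0.3],"angular": [0,0,3]}
    - {"fingers": 0,"delta_pos": [0,0,0.5],"angular": [0,0,6]}
    - {"fingers": 0,"delta_pos": [0,0,0.8],"angular": [0,0,9]}
    - {"fingers": 0,"delta_pos": [0,0,1.0],"angular": [0,0,12]}
    - {"fingers": 0,"delta_pos": [0,0,1.3],"angular": [0,0,15]}

```text
clock: 15.8
tool_pos: [0.4978, -0.0086, 0.2118]
orientation: [-179.9, -0.1, -56.4]
force: [-1.9, 3.6, 7.1]
opening: 0.0135
gripper_force: 30.1
```

```bash
python3 -c "
from h import *
delta([.497,-.0088,.218],-56.3)"
```

```text
pos mm [-0.3, 0.8, -6.2] rot [-0.12, -0.1, -0.08] F [-1.9  3.6  7.1] M [1.55 0.97 0.27] t 15.8
```

Request:
apply_moves:
  deltas:
    - {"fingers": 0,"delta_pos": [0,0,0.3],"angular": [0,0,3]}
    - {"fingers": 0,"delta_pos": [0,0,0.5],"angular": [0,0,6]}
    - {"fingers": 0,"delta_pos": [0,0,0.8],"angular": [0,0,9]}
    - {"fingers": 0,"delta_pos": [0,0,1.0],"angular": [0,0,12]}

```text
clock: 16.2
tool_pos: [0.4979, -0.0086, 0.2108]
orientation: [-179.8, -0.1, -68.4]
force: [-1.1, 3.4, 4.8]
opening: 0.0137
gripper_force: 30.1
```

```bash
python3 -c "
from h import *
delta([.497,-.0088,.218],-68.3)"
```

```text
pos mm [-0.1, 0.9, -7.2] rot [-0.15, -0.07, -0.07] F [-1.1  3.4  4.8] M [1.59 0.73 0.24] t 16.2
```

Request:
apply_moves:
  deltas:
    - {"fingers": 0,"delta_pos": [0,0,0.3],"angular": [0,0,3]}
    - {"fingers": 0,"delta_pos": [0,0,0.5],"angular": [0,0,6]}
    - {"fingers": 0,"delta_pos": [0,0,0.8],"angular": [0,0,8]}

```text
clock: 16.5
tool_pos: [0.4981, -0.0085, 0.2101]
orientation: [-179.8, -0.0, -76.4]
force: [-1.6, 2.9, 6.7]
opening: 0.0136
gripper_force: 30.0
```

```bash
python3 -c "
from h import *
delta([.497,-.0088,.218],-76.3)"
```

```text
pos mm [0.0, 1.1, -8.0] rot [-0.18, -0.05, -0.06] F [-1.6  2.9  6.7] M [1.56 0.61 0.27] t 16.5
```

Request:
apply_moves:
  deltas:
    - {"fingers": 0,"delta_pos": [0,0,0.3],"angular": [0,0,3]}
    - {"fingers": 0,"delta_pos": [0,0,0.5],"angular": [0,0,6]}
    - {"fingers": 0,"delta_pos": [0,0,0.7],"angular": [0,0,8]}

```text
clock: 16.8
tool_pos: [0.4982, -0.0085, 0.2096]
orientation: [-179.8, -0.0, -84.3]
force: [-1.8, 4.1, 8.8]
opening: 0.0137
gripper_force: 30.1
```

```bash
python3 -c "
from h import *
delta([.497,-.0088,.218],-84.3)"
```

```text
pos mm [0.1, 1.2, -8.4] rot [-0.21, -0.03, -0.05] F [-1.8  4.1  8.8] M [1.63 0.88 0.36] t 16.8
```

Request:
apply_moves:
  deltas:
    - {"fingers": 0,"delta_pos": [0,0,0.2],"angular": [0,0,3]}
    - {"fingers": 0,"delta_pos": [0,0,0.4],"angular": [0,0,6]}
    - {"fingers": 0,"delta_pos": [0,0,0.4],"angular": [0,0,6]}

```text
clock: 17.1
tool_pos: [0.4983, -0.0086, 0.2094]
orientation: [-179.8, -0.0, -90.3]
force: [-2.6, 3.2, 8.2]
opening: 0.0137
gripper_force: 30.2
```

```bash
python3 -c "
from h import *
delta([.497,-.0088,.218],-90.3)"
```

```text
pos mm [0.2, 1.2, -8.6] rot [-0.22, -0.01, -0.02] F [-2.6  3.2  8.2] M [1.72 0.95 0.48] t 17.1
```

Request:
apply_moves:
  deltas:
    - {"fingers": 0,"delta_pos": [0,0,0.2],"angular": [0,0,3]}
    - {"fingers": 0,"delta_pos": [0,0,0.3],"angular": [0,0,6]}
    - {"fingers": 0,"delta_pos": [0,0,0.3],"angular": [0,0,6]}

```text
clock: 17.4
tool_pos: [0.4984, -0.0086, 0.2092]
orientation: [-179.8, 0.0, -96.3]
force: [-1.5, 2.1, 9.6]
opening: 0.014
gripper_force: 30.5
```

```bash
python3 -c "
from h import *
delta([.497,-.0088,.218],-96.3)"
```

```text
pos mm [0.4, 1.3, -8.8] rot [-0.23, 0.01, -0.01] F [-1.5  2.1  9.6] M [1.51 0.86 0.63] t 17.4
```

Request:
apply_moves:
  deltas:
    - {"fingers": 0,"delta_pos": [0,0,0.1],"angular": [0,0,1.5]}
    - {"fingers": 0,"delta_pos": [0,0,0.1],"angular": [0,0,2.5]}
    - {"fingers": 0,"delta_pos": [0,0,0.1],"angular": [0,0,2.5]}

```text
clock: 17.7
tool_pos: [0.4984, -0.0086, 0.2091]
orientation: [-179.8, 0.0, -98.7]
force: [-1.8, 3.9, 9.7]
opening: 0.0139
gripper_force: 30.7
```

```bash
python3 -c "
from h import *
delta([.497,-.0088,.218],-98.8)"
```

```text
pos mm [0.4, 1.3, -8.9] rot [-0.23, 0.02, 0.07] F [-1.8  3.9  9.7] M [1.54 0.85 0.65] t 17.7
```

Request:
apply_moves:
  deltas:
    - {"fingers": 0,"delta_pos": [0,0,0],"angular": [0,0,1]}
    - {"fingers": 0,"delta_pos": [0,0,0],"angular": [0,0,1]}

```text
clock: 17.9
tool_pos: [0.4984, -0.0086, 0.2091]
orientation: [-179.8, 0.0, -99.7]
force: [-1.6, 2.7, 9.1]
opening: 0.0141
gripper_force: 30.8
```

```bash
python3 -c "
from h import *
for i in range(5):
  print(ctrl.get_obs()['moment'].round(3)); ctrl.snapshot('top')"
```

```text
[1.564 0.767 0.743]
[1.531 0.766 0.635]
[1.57  0.794 0.705]
[1.601 0.813 0.707]
[1.552 0.797 0.719]
```

Request:
apply_moves:
  deltas:
    - {"fingers": 0,"delta_pos": [0,0,0],"angular": [0,0,-3]}
    - {"fingers": 0,"delta_pos": [0,0,-0.5],"angular": [0,0,-6]}
    - {"fingers": 0,"delta_pos": [0,0,-1],"angular": [0,0,-6]}

```text
clock: 18.45
tool_pos: [0.4979, -0.0085, 0.2092]
orientation: [-179.8, 0.0, -93.7]
force: [0.7, 3.4, 2.8]
opening: 0.0137
gripper_force: 30.1
```

```bash
python3 -c "
from h import *
delta([.497,-.0088,.27],-93.7)"
```

```text
pos mm [0.4, 0.7, -60.8] rot [-0.16, 0.01, 0.0] F [0.7 3.4 2.8] M [ 1.52 -0.02  0.46] t 18.4
```

Request:
apply_moves:
  deltas:
    - {"fingers": 0,"delta_pos": [0,0,0],"angular": [0,0,-3]}
    - {"fingers": 0,"delta_pos": [0,0,0],"angular": [0,0,-5]}
    - {"fingers": 0,"delta_pos": [0,0,0],"angular": [0,0,-5]}

```text
clock: 18.75
tool_pos: [0.498, -0.0086, 0.2091]
orientation: [-179.8, -0.0, -88.8]
force: [1.3, 2.9, 5.6]
opening: 0.0136
gripper_force: 30.0
```

```bash
python3 -c "
from h import *
delta([.497,-.0088,.27],-88.7)"
```

```text
pos mm [0.2, 0.8, -60.9] rot [-0.16, -0.01, -0.13] F [1.3 2.9 5.6] M [ 1.48 -0.09  0.15] t 18.8
```

Request:
apply_moves:
  deltas:
    - {"fingers": 0,"delta_pos": [0,0,0],"angular": [0,0,-3.5]}
    - {"fingers": 0,"delta_pos": [0.1,0.3,-2],"angular": [0,0,-3.5]}
    - {"fingers": 0,"delta_pos": [0.2,0.5,-5],"angular": [0,0,-3.5]}
    - {"fingers": 0,"delta_pos": [0.2,0.6,-10],"angular": [0,0,-3.5]}
    - {"fingers": 0,"delta_pos": [0.2,0.8,-18],"angular": [0,0,-3.5]}
    - {"fingers": 0,"delta_pos": [0.2,0.8,-30],"angular": [0,0,-3.5]}
    - {"fingers": 0,"delta_pos": [0.2,0.8,-50],"angular": [0,0,-3.5]}
    - {"fingers": 0,"delta_pos": [0.2,0.8,-60],"angular": [0,0,-3.5]}
    - {"fingers": 0,"delta_pos": [0.2,0.8,-60],"angular": [0,0,-3.5]}

```text
clock: 19.65
tool_pos: [0.4968, -0.0092, 0.2704]
orientation: [-179.8, -0.0, -85.3]
force: [0.2, 0.1, -1.1]
opening: 0.0136
gripper_force: 30.0
```

Run:
```python
from h import *
print(ctrl.get_obs()["opening"])
delta([.4955,.2785,.262],3.6)
S=ctrl.camera_params("side");im=ctrl.snapshot("side");o=ctrl.get_obs()
b=o["tool_pos"]
for h in(.0945,.08,.06,.04,.02):
    u=proj(S,b-[0,0,h]);r=int(round(u[1]));c=int(u[0]);print(h,u.round(1),im[r,c-9:c+10,0].tolist())
```

```text
0.013616477807879727
pos mm [-286.9, -22.2, 8.4] rot [-0.14, -0.17, -88.91] F [ 0.2  0.1 -1.1] M [0.05 0.15 0.01] t 19.6
0.0945 [334.4 149.9] [85, 85, 85, 86, 84, 84, 80, 73, 83, 107, 113, 123, 178, 200, 203, 202, 202, 196, 175]
0.08 [334.7 144.8] [159, 107, 86, 85, 84, 84, 85, 95, 113, 113, 110, 128, 173, 192, 200, 203, 202, 200, 198]
0.06 [335.  137.7] [181, 156, 109, 86, 84, 84, 85, 90, 105, 108, 99, 80, 119, 172, 191, 195, 196, 193, 189]
0.04 [335.4 130.5] [176, 173, 183, 171, 119, 86, 84, 89, 105, 110, 112, 105, 74, 100, 168, 189, 194, 197, 197]
0.02 [335.7 123.3] [123, 167, 182, 175, 173, 180, 160, 136, 144, 126, 112, 116, 125, 103, 118, 182, 204, 204, 202]
```

Request:
apply_moves:
  deltas:
    - {"fingers": 0,"delta_pos": [-20,-2,0],"angular": [0,0,-8]}
    - {"fingers": 0,"delta_pos": [-50,-4,0],"angular": [0,0,-16]}
    - {"fingers": 0,"delta_pos": [-85,-7,0],"angular": [0,0,-24]}
    - {"fingers": 0,"delta_pos": [-120,-10,0],"angular": [0,0,-32]}
    - {"fingers": 0,"delta_pos": [-155,-12,0],"angular": [0,0,-40]}
    - {"fingers": 0,"delta_pos": [-190,-15,0],"angular": [0,0,-48]}
    - {"fingers": 0,"delta_pos": [-220,-17,0],"angular": [0,0,-56]}
    - {"fingers": 0,"delta_pos": [-250,-19,0],"angular": [0,0,-64]}
    - {"fingers": 0,"delta_pos": [-272,-21,0],"angular": [0,0,-72]}
    - {"fingers": 0,"delta_pos": [-287.2,-22.2,0],"angular": [0,0,-80]}

```text
clock: 20.7
tool_pos: [0.4941, 0.2801, 0.2668]
orientation: [179.9, 0.1, -4.9]
force: [0.4, 0.2, -1.4]
opening: 0.0134
gripper_force: 30.0
```

```bash
python3 -c "
from h import *
delta([.4954,.2788,.20],3.6)"
```

```text
pos mm [1.4, 1.0, 66.8] rot [0.13, 0.06, -8.53] F [ 0.4  0.2 -1.4] M [-0.14  0.09  0.01] t 20.7
```

Request:
apply_moves:
  deltas:
    - {"fingers": 0,"delta_pos": [1.4,1.0,0],"angular": [0.1,0.1,-5]}
    - {"fingers": 0,"delta_pos": [1.4,1.0,20],"angular": [0.1,0.1,-8.5]}
    - {"fingers": 0,"delta_pos": [1.4,1.0,45],"angular": [0.1,0.1,-8.5]}
    - {"fingers": 0,"delta_pos": [1.4,1.0,67],"angular": [0.1,0.1,-8.5]}
    - {"fingers": 0,"delta_pos": [1.4,1.0,95],"angular": [0.1,0.1,-8.5]}
    - {"fingers": 0,"delta_pos": [1.4,1.0,110],"angular": [0.1,0.1,-8.5]}
    - {"fingers": 0,"delta_pos": [1.4,1.0,115],"angular": [0.1,0.1,-8.5]}
    - {"fingers": 0,"delta_pos": [1.4,1.0,115],"angular": [0.1,0.1,-8.5]}

```text
clock: 21.5
tool_pos: [0.4957, 0.2772, 0.1522]
orientation: [180.0, -0.0, 3.2]
force: [-0.2, -1.2, -0.6]
opening: 0.0135
gripper_force: 30.0
```

```bash
python3 -c "
from h import *
delta([.4953,.2788,.135],3.6)"
```

```text
pos mm [-0.4, -1.7, 17.2] rot [0.05, -0.05, -0.41] F [-0.2 -1.2 -0.6] M [-0.07  0.15 -0.02] t 21.5
```

Request:
apply_moves:
  deltas:
    - {"fingers": 0,"delta_pos": [-0.3,-1.6,0],"angular": [0,0,-0.4]}
    - {"fingers": 0,"delta_pos": [-0.3,-1.6,0],"angular": [0,0,-0.4]}
    - {"fingers": 0,"delta_pos": [-0.3,-1.6,4],"angular": [0,0,-0.4]}
    - {"fingers": 0,"delta_pos": [-0.3,-1.6,8],"angular": [0,0,-0.4]}
    - {"fingers": 0,"delta_pos": [-0.3,-1.6,11],"angular": [0,0,-0.4]}
    - {"fingers": 0,"delta_pos": [-0.3,-1.6,13],"angular": [0,0,-0.4]}
    - {"fingers": 0,"delta_pos": [-0.3,-1.6,15],"angular": [0,0,-0.4]}
    - {"fingers": 0,"delta_pos": [-0.3,-1.6,17],"angular": [0,0,-0.4]}

```text
clock: 22.3
tool_pos: [0.4959, 0.2793, 0.1361]
orientation: [-179.9, -0.2, 3.6]
force: [0.7, -0.1, -0.7]
opening: 0.0136
gripper_force: 30.0
```

```bash
python3 -c "
from h import *
delta([.4953,.2788,.105],3.6)"
```

```text
pos mm [-0.8, 0.5, 31.1] rot [-0.05, -0.15, -0.0] F [ 0.7 -0.1 -0.7] M [-0.05  0.13  0.02] t 22.3
```

Request:
apply_moves:
  deltas:
    - {"fingers": 0,"delta_pos": [-0.4,0.3,4],"angular": [0,0,0]}
    - {"fingers": 0,"delta_pos": [-0.4,0.3,8],"angular": [0,0,0]}
    - {"fingers": 0,"delta_pos": [-0.4,0.3,12],"angular": [0,0,0]}
    - {"fingers": 0,"delta_pos": [-0.4,0.3,16],"angular": [0,0,0]}
    - {"fingers": 0,"delta_pos": [-0.4,0.3,20],"angular": [0,0,0]}
    - {"fingers": 0,"delta_pos": [-0.4,0.3,20],"angular": [0,0,0]}

```text
clock: 22.9
tool_pos: [0.4955, 0.279, 0.1156]
orientation: [-180.0, -0.1, 3.6]
force: [0.6, 1.6, -2.9]
opening: 0.0139
gripper_force: 30.0
```

Request:
apply_moves:
  deltas:
    - {"fingers": 0,"delta_pos": [0,0,4],"angular": [0,0,0]}
    - {"fingers": 0,"delta_pos": [0,0,8],"angular": [0,0,0]}
    - {"fingers": 0,"delta_pos": [0,0,11],"angular": [0,0,0]}
    - {"fingers": 0,"delta_pos": [0,0,13],"angular": [0,0,0]}
    - {"fingers": 0,"delta_pos": [0,0,13],"angular": [0,0,0]}

```text
clock: 23.4
tool_pos: [0.4955, 0.279, 0.1029]
orientation: [-180.0, -0.1, 3.6]
force: [0.8, 1.5, -1.3]
opening: 0.0136
gripper_force: 30.0
```

Request:
apply_moves:
  deltas:
    - {"fingers": 0,"delta_pos": [0,0,1.5],"angular": [0,0,0]}
    - {"fingers": 0,"delta_pos": [0,0,1.5],"angular": [0,0,0]}
    - {"fingers": 36,"delta_pos": [0,0,1.5],"angular": [0,0,0]}
    - {"fingers": 36,"delta_pos": [0,0,1.5],"angular": [0,0,0]}
    - {"fingers": 36,"delta_pos": [0,0,1.5],"angular": [0,0,0]}
    - {"fingers": 36,"delta_pos": [0,0,1.5],"angular": [0,0,0]}
    - {"fingers": 36,"delta_pos": [0,0,-15],"angular": [0,0,0]}
    - {"fingers": 36,"delta_pos": [0,0,-45],"angular": [0,0,0]}
    - {"fingers": 36,"delta_pos": [0,0,-85],"angular": [0,0,0]}
    - {"fingers": 36,"delta_pos": [-55,0,-140],"angular": [0,0,0]}

```text
clock: 24.4
tool_pos: [0.4619, 0.2771, 0.2247]
orientation: [180.0, -0.2, 3.5]
force: [-1.2, 0.7, -0.8]
opening: 0.0355
gripper_force: 0.0
```

Request:
apply_moves:
  deltas:
    - {"fingers": 36,"delta_pos": [0,0,0],"angular": [0,0,0]}
    - {"fingers": 36,"delta_pos": [0,0,0],"angular": [0,0,0]}
    - {"fingers": 36,"delta_pos": [0,0,0],"angular": [0,0,0]}

```text
clock: 24.7
tool_pos: [0.4597, 0.2764, 0.2229]
orientation: [-180.0, -0.1, 3.6]
force: [-0.9, 0.4, 0.9]
opening: 0.036
gripper_force: 0.0
```

Run:
```python
from h import *
o=ctrl.get_obs();print(o["tool_pos"],o["opening"],o["force"])
w=ctrl.snapshot("wrist");t=ctrl.snapshot("top")
m=np.zeros((600,640,3),np.uint8);m[:250]=w[:250,:,::-1]
m[250:600]=cv2.resize(t[150:290,180:436,::-1],(640,350),interpolation=cv2.INTER_CUBIC);cv2.imwrite("pics/m6.png",m)
```

```text
[0.45971657 0.27641649 0.2228859 ] 0.03595182314677467 [-0.93309507  0.35236771  0.90472997]
```

View pics/m6.png

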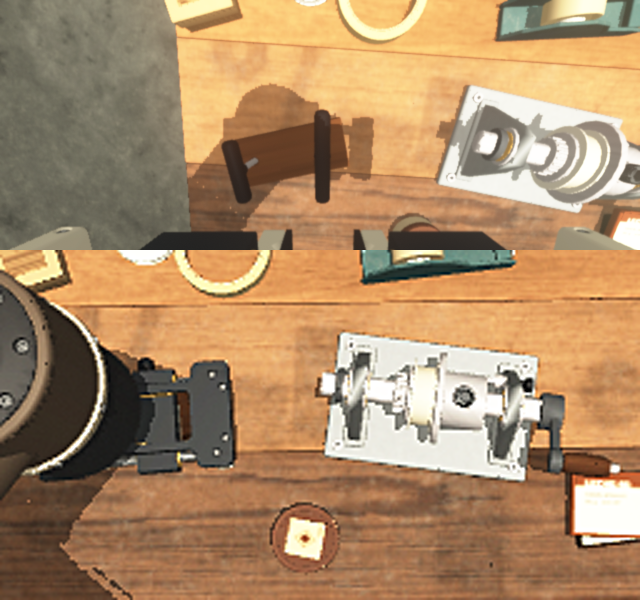

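The wrist view shows the large key standing upright in its hole, with its crossbar at (322,110–200). The small key is beside it, undisturbed, and in the top view the crank is unchanged. The gripper is clear of everything, so I'm handing in.

```bash
python3 -c "
from plant import ctrl
print(ctrl.close_job())"
```

```text
the job is handed in; nothing more can be done
None
```

I handed the job in at about 25 s of the 69 s allowed; the hand-in returned no verdict. The flat is cranked to face up (crank at about -46° to -47°, wanted -46°), the screw is tightened to about 0.70 N m, and the large key is back upright in its hole with nothing else seen to have moved.

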